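Take the snap-fit battery cover off the brewing scale

ROBOT

A 6-joint arm with a two-finger parallel gripper is mounted at the origin on the work surface. World frame = base frame: x ahead of the robot, y to its left, z up, the work surface at z = 0. Lengths are in m, angles in degrees, forces in N, time in s.
With the tool pointing down it reaches from about 0.4 to 0.825 m from the base axis. Payload 7 kg.
Tool frame: the origin (TCP) lies midway between the tips of the shut fingers; the grasp point (between the pads) lies 19 mm behind it (ctrl.grip_point_offset is the distance from the TCP to the grasp point, in m); x points along the fingers, y is the direction in which the jaws open and shut, and the axes are right-handed (so a half turn about x gives the same grasp; the last joint's range is limited). The gripper opens to 88 mm and grips with 3 to 60 N. Pads are 19 mm wide; open, the fingers measure 130 mm over their backs; the gripper's body (78 mm by 193 mm) begins 47 mm behind the grasp point.
Start: joints at [-46.576, 20.546, 0.682, 0, -70.136, -16.507], TCP at [0.306, -0.602, 0.196] pointing down, gripper open.
Joint ranges: [-176.03, 176.03], [-82.01, 121.73], [-58.28, 71.71], [-173.87, 95.51], [-174.79, -0.11], [-173.66, 173.66]. Speed limits (degrees/s): [136.94, 136.94, 172.46, 180, 180, 180].

INTERFACE

Orientations are given as [roll, pitch, yaw] about the fixed x, y, z axes, in that order (R = Rz(yaw) Ry(pitch) Rx(roll)).
In Python, from plant import ctrl gives the robot as it stands.
- The arm moves only by the tool drive_tool, never from a script. Its argument "plan" is a list of rows, each a list of 3 entries, a list of its own where there are three numbers: the shift along the tool's x, y, z in m, then the turn, a rotation vector about the tool's x, y, z in degrees, then the opening, from 0 (shut) to 1 (fully open). In form: [[[dx, dy, dz], [wx, wy, wz], grip], ...]. A call has 1 to 20 rows; each row is the pose to reach, as a shift and turn from the pose measured when the call began, along the tool's axes at that moment; what a row does not reach only later rows make up. A row lasts 1/12 s, in which the tool goes at most 41.7 mm and 7.16 degrees, less where a joint would pass 70% of its speed; a pose out of reach is approached as far as the arm can. A call with a gripper value outside its range is refused whole. The fingers move at their own pace and stop on an object; the grip force is fixed at half the most. Time passes only in rows, so rows that repeat a pose let the fingers close. It gives the time, the measured TCP pose, the force and the opening at its end, in the units of the state.
- ctrl.get_obs(): the state, without advancing time (a new reading comes with each control period).
- ctrl.snapshot(name): name is "side" or "top"; returns the picture (400x640x3 uint8, blue, green, red); there is no depth.
- ctrl.get_calibration(name): a dict with "fx", "fy", "cx", "cy" (pixels), "dist_coeffs" ([k1, k2, p1, p2, k3] as OpenCV has them; the pictures are not rectified), "R" (3x3) and "t" (3): a world point X has camera coordinates R X + t. Camera axes: x right, y down, z forward; pixel columns grow to the right and rows downward; lengths in m; the calibration is good to about 2 mm. A picture is of the moment at which its call begins. get_calibration takes no time and is no camera call.
- ctrl.close_job(): hands the job in, once; it reports no verdict.
Trained networks look in the newest picture that a camera, given by its name, has taken for a name from the list of things; names that differ only in an ending like _2 or _b are one class to them, and where a whole thing is asked for, a point or a joint stands for the part that bears it (a point fixed in the world has none). Each returns a list of dicts, best first, with "confidence" (0 to 1); they miss things now and then, are a little off and sometimes report something else, mostly with a low value. They report only what shows in the picture. A call takes as long as a camera call.
- ctrl.cut_out(camera, name): "pixels" (400x640 bool, what is visible of it) and "pixel" ([column, row] in pixels, amid what is visible of it).
- ctrl.landmark_of(camera, name): "pixel" ([column, row] in pixels: a listed point, or the origin of a listed thing).
The state is a dict: "clock": time; "joint_pos": joint angles; "qvel": joint speeds; "tau": joint torques, N m; "tool_pos": TCP position; "orientation": TCP orientation; "force": force on the tool from outside, world axes, zero at the start; "moment": the same for the moment, N m; "opening": finger opening in m.
Only numpy, scipy, OpenCV 4.12 (cv2) and the standard library are available. Lean on these libraries where they do the work, as an engineer would, in place of code of your own. Each camera call takes 0.05 s, during which the arm holds its last target. There are 200 camera calls.

TASK

Two brewing scales lie face down on the coffee bar; one has a battery cover with a springy snap tab, the other is screwed shut. Squeeze that snap tab inward while the cover is still in place, keep it pressed and lift the cover straight out of the scale, then set it down, right way up and wholly on the perforated steel drip tray, and let go.

Things in the scene. Friction and masses are not known exactly. Their poses are not given: they have to be found in the camera images.
- cover_grip (a point): Grip point of the grey battery cover (about 75 g, cap 56 x 50 x 20 mm). On its top stand two upright ribs, 26 mm wide (y), 5 thick, 24 tall: a rigid one at -x, the springy snap tab at +x. This point is midway between, half-way up: 12 mm above the cover's top, 32 above its underside; z up. Pinch both ribs along x from above: outer faces 22 mm each side of this point, 15 on the tab side once pressed.
- cover_tab (a joint): How far the tab is pressed towards the rigid rib, in m: 0 at rest, 0.007 at its stop. It slides straight in against a spring (1.4 N to start, 6 N at the stop) and springs back when let go. Its barb, low on its outer side, sits under a lip of the scale and blocks lifting; from 0.005 on it is clear. At rest it sticks out 5 mm beyond the cap's end.
- scale: Black brewing scale, 140 (x) x 120 x 32 mm, lying fixed with its underside up; origin at the centre of its lowest face, z up. The cover fills a pocket at its middle (1.5 mm play), x along the scale's x, top flush with it, grip point 44 mm above this origin; flat and clear for 40 mm beyond each rib. A twin scale nearby has a smooth cover with four screws, no ribs: leave it.
- drip_tray: Fixed stainless drip tray with a flat perforated top and no rim, 200 x 150 x 25 mm. Origin at the centre of its underside on the bar top; x along the 200 mm, z up; its top is 25 mm above the origin.

How it is judged (in metres and radians):
On the way, in this order (a step that is already met when the one before it is completed fails the run):
1. the snap tab is pressed in while the cover is still seated in the scale (value of joint cover_tab above 0.004 m and z of cover_grip in the frame of scale below 0.052 m), for 0.05 s.
2. the cover is lifted clear of the scale, held with its tab pressed (value of joint cover_tab above 0.003 m and contact force between the fingers and cover above 1 N and z of cover_grip in the frame of scale above 0.068 m), for 0.05 s.
3. the cover is lowered by the gripper to within 20 mm of the drip tray's top, over the tray (contact force between the fingers and cover above 1 N and z of cover_grip in the frame of drip_tray below 0.077 m and x of cover_grip in the frame of drip_tray between -0.09 and 0.09 m and y of cover_grip in the frame of drip_tray between -0.065 and 0.065 m), for 0.02 s.
At the end, for the whole second after the job is handed in: The cover lies at rest, released (its tab sprung back), right way up within 10 degrees on the drip tray's top, its grip point within 85 mm (tray x) and 62 mm (tray y) of the tray's centre and 50 to 64 mm above the tray's origin (x of cover_grip in the frame of drip_tray between -0.085 and 0.085 m and y of cover_grip in the frame of drip_tray between -0.062 and 0.062 m and z of cover_grip in the frame of drip_tray between 0.05 and 0.064 m and angle between cover_grip's own z axis and vertical below 0.17 rad and value of joint cover_tab below 0.002 m and linear speed of cover below 0.02 m/s); the robot touches nothing.
It also fails if it takes over 42 s, if anything falls off the work surface, if the arm or the gripper's body presses on something with over 40 N, if the wrist force passes 120 N, or if a joint passes its speed limit or range.

## Working session

There is one attempt and no reset: what is moved stays moved. The work goes in short steps, Python scripts to look and compute and a tool call to move; the robot and the scene stay as the last step left them, time stands still between calls to the robot, and variables do not carry over. Pictures are saved under pics/ and viewed, about 8 in all and at most 12, crops included, and the job is handed in when it is done.

Besides the shell and the picture viewer there is one more tool, called after ">>>" by a JSON object that holds its "name" and its "arguments", one argument or row to a line. drive_tool: Moves the arm, as the interface text tells. Its arguments: {"type":"object","properties":{"plan":{"type":"array","items":{"type":"array"}}},"required":["plan"]}

```bash
mkdir -p pics
cat > h.py <<'E'
import numpy as np, cv2
from plant import ctrl
def cal(n):
    c=ctrl.get_calibration(n); K=np.array([[c['fx'],0,c['cx']],[0,c['fy'],c['cy']],[0,0,1]]); return K,np.array(c['dist_coeffs']),np.array(c['R']),np.array(c['t'])
def ray(n,p):
    K,d,R,t=cal(n); u=cv2.undistortPoints(np.array([[p]],float),K,d)[0,0]
    return -R.T@t, R.T@np.array([u[0],u[1],1])
def onz(n,p,z):
    o,v=ray(n,p); return o+v*(z-o[2])/v[2]
def proj(n,X):
    K,d,R,t=cal(n); return cv2.projectPoints(np.array(X,float).reshape(-1,3),cv2.Rodrigues(R)[0],t,K,d)[0][:,0]
def tri(pa,pb):
    A=[];b=[]
    for n,p in (('side',pa),('top',pb)):
        o,v=ray(n,p); v/=np.linalg.norm(v); P=np.eye(3)-np.outer(v,v); A.append(P); b.append(P@o)
    return np.linalg.lstsq(np.vstack(A),np.hstack(b),rcond=None)[0]
E
python3 - <<'E'
from h import *
np.set_printoptions(precision=4,suppress=True)
for n in('top','side'):
    im=ctrl.snapshot(n); cv2.imwrite(f'pics/{n}0.png',im)
    K,d,R,t=cal(n); print(n,-R.T@t,K[0,0])
    for o in('cover_grip','scale','drip_tray'):
        for r in ctrl.landmark_of(n,o)[:3]: print('lm',n,o,np.round(r['pixel'],1),r['confidence'], onz(n,r['pixel'],{'cover_grip':.044,'scale':0,'drip_tray':0}[o]))
        for r in ctrl.cut_out(n,o)[:3]: 
            m=r['pixels'].astype(np.uint8); ys,xs=np.nonzero(m)
            q=cv2.minAreaRect(np.c_[xs,ys].astype(np.float32)); print('cut',n,o,np.round(r['pixel'],1),r['confidence'],m.sum(),np.round(cv2.boxPoints(q)).tolist())
print(ctrl.get_obs())
E
```

```text
top [ 0.4514 -0.0016  0.9484] 488.69124233641753
lm top cover_grip [187.6 227.8] 0.93 [0.5176 0.2378 0.044 ]
cut top cover_grip [189.3 228.8] 0.81 715 [[170.0, 235.0], [180.0, 207.0], [206.0, 216.0], [196.0, 244.0]]
lm top scale [191.5 227.4] 0.7 [0.5215 0.2416 0.    ]
cut top scale [192.3 224.7] 0.69 4049 [[146.0, 250.0], [170.0, 181.0], [233.0, 202.0], [209.0, 272.0]]
cut top scale [190.5 212.8] 0.59 93 [[182.0, 215.0], [184.0, 209.0], [200.0, 214.0], [198.0, 220.0]]
lm top drip_tray [303.3 236.6] 0.97 [0.4999 0.0217 0.    ]
cut top drip_tray [305.7 238.6] 0.81 8215 [[248.0, 267.0], [292.0, 171.0], [364.0, 204.0], [321.0, 300.0]]
side [0.302  0.5897 0.4998] 363.9839974570363
lm side cover_grip [274.9 284.5] 0.82 [0.5177 0.2439 0.044 ]
cut side cover_grip [274.8 289.6] 0.96 865 [[251.0, 286.0], [270.0, 265.0], [296.0, 288.0], [277.0, 309.0]]
lm side scale [277.  299.9] 0.58 [0.5194 0.2396 0.    ]
cut side scale [282.6 301.6] 0.69 4985 [[215.0, 292.0], [267.0, 233.0], [335.0, 293.0], [284.0, 352.0]]
lm side drip_tray [333.3 227.9] 0.65 [ 0.4959  0.0243 -0.    ]
cut side drip_tray [336.6 226.4] 0.76 5134 [[273.0, 217.0], [311.0, 164.0], [395.0, 224.0], [357.0, 277.0]]
{'clock': 0.7, 'joint_pos': array([-46.5749,  20.5463,   0.6814,  -0.0012, -70.1353, -16.5062]), 'qvel': array([0.0506, 0.1005, 0.0194, 0.0408, 0.0675, 0.042 ]), 'tau': array([ -0.0016, -58.2166,  29.3251,   7.0016,   0.0125,  -0.    ]), 'tool_pos': array([ 0.3056, -0.6018,  0.196 ]), 'orientation': array([26.7699, 89.9989, 53.6884]), 'force': array([ 0.0575, -0.6201, -0.8905]), 'moment': array([-0.0147,  0.0148, -0.0406]), 'opening': 0.08802019262708469}
```

Run:
```python
import cv2
a=cv2.imread('pics/top0.png')[150:310,110:400]; b=cv2.imread('pics/side0.png')[200:360,190:350]
cv2.imwrite('pics/c1.png',cv2.resize(a,None,fx=2.7,fy=2.7,interpolation=cv2.INTER_CUBIC))
cv2.imwrite('pics/c2.png',cv2.resize(b,None,fx=3.7,fy=3.7,interpolation=cv2.INTER_CUBIC))
```

```text
(no output)
```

View pics/top0.png

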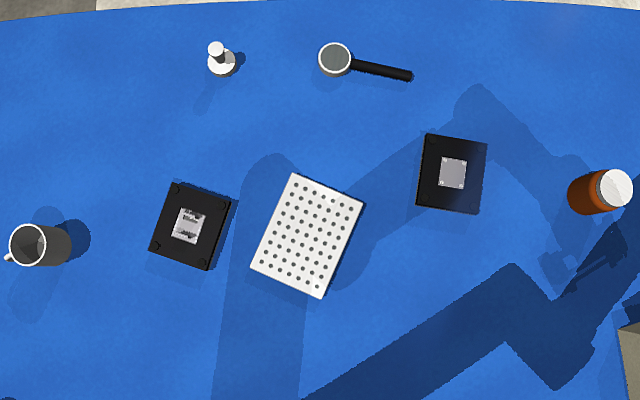

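View pics/c1.png

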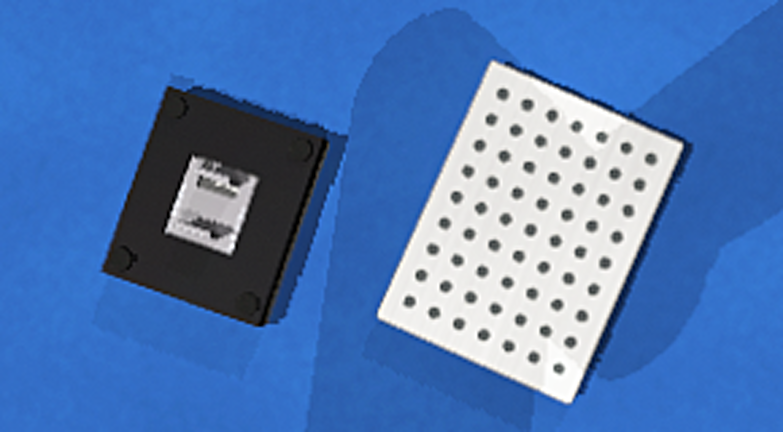

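View pics/c2.png

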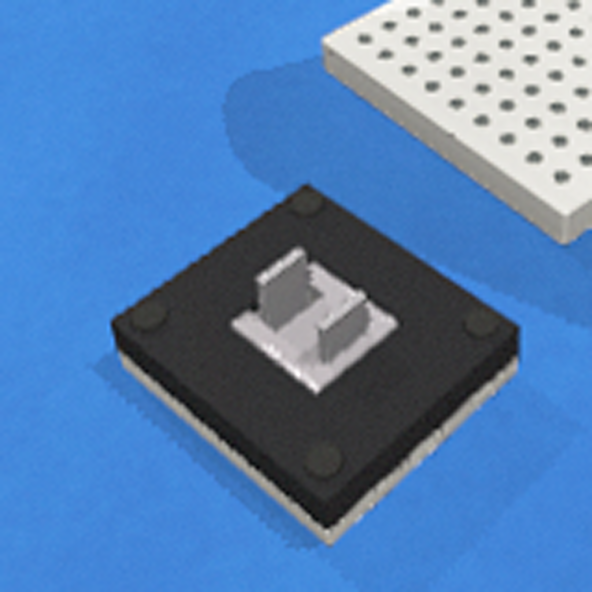

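The scale with the ribs is the left one in the top picture, at (188,227). The twin at (452,172) is smooth. The tray is at (305,237). Next I'll find which rib is the tab and measure the scale's yaw.

Run:
```python
from h import *
np.set_printoptions(precision=4,suppress=True)
P={}
for n in('top','side'):
    ctrl.snapshot(n)
    for f in('cut_out','landmark_of'):
        for r in getattr(ctrl,f)(n,'cover_tab')[:3]:
            m=r.get('pixels'); print(n,f,np.round(r['pixel'],1),r['confidence'],None if m is None else m.sum(), onz(n,r['pixel'],.044))
            if f=='cut_out': P.setdefault(n,r['pixel'])
    for o,z in (('scale',.032),('drip_tray',.025)):
        m=ctrl.cut_out(n,o)[0]['pixels'].astype(np.uint8)
        c=max(cv2.findContours(m,0,1)[0],key=cv2.contourArea)[:,0].astype(float)
        w=np.array([onz(n,p,z)[:2] for p in c]).astype(np.float32)
        q=cv2.minAreaRect(w); B=cv2.boxPoints(q); s=[np.linalg.norm(B[i+1]-B[i]) for i in(0,1)]; e=B[1]-B[0] if s[0]>s[1] else B[2]-B[1]
        print(n,o,'centre',q[0],'size',s,'long-yaw',np.degrees(np.arctan2(e[1],e[0]))%180)
g={'top':[187.6,227.8],'side':[274.9,284.5]}
print('grip tri',tri(g['side'],g['top']),'scale tri',tri([277,299.9],[191.5,227.4]),'tray tri',tri([333.3,227.9],[303.3,236.6]))
if len(P)==2: print('tab tri',tri(P['side'],P['top']))
```

```text
top cut_out [192.9 217. ] 0.51 89 [0.5378 0.2278 0.044 ]Traceback (most recent call last):
  File "<stdin>", line 7, in <module>
ValueError: it knows: cover_grip, drip_tray, scale
```

Run:
```python
from h import *
np.set_printoptions(precision=4,suppress=True)
P={}
for n in('top','side'):
    im=ctrl.snapshot(n)
    for r in ctrl.cut_out(n,'cover_tab')[:3]:
        print(n,np.round(r['pixel'],1),r['confidence'],r['pixels'].sum(), onz(n,r['pixel'],.044))
        P.setdefault(n,r['pixel'])
    for o,z in (('scale',.032),('drip_tray',.025)):
        rs=ctrl.cut_out(n,o)
        if not rs: print('miss',n,o); continue
        m=rs[0]['pixels'].astype(np.uint8)
        c=max(cv2.findContours(m,0,1)[0],key=cv2.contourArea)[:,0].astype(float)
        w=np.array([onz(n,p,z)[:2] for p in c]).astype(np.float32)
        q=cv2.minAreaRect(w); B=cv2.boxPoints(q); s=[np.linalg.norm(B[i+1]-B[i]) for i in(0,1)]; e=B[1]-B[0] if s[0]>s[1] else B[2]-B[1]
        print(n,o,'centre',q[0],'size',s,'long-yaw',np.degrees(np.arctan2(e[1],e[0]))%180)
print('grip tri',tri([274.9,284.5],[187.6,227.8]),'scale tri',tri([277,299.9],[191.5,227.4]),'tray tri',tri([333.3,227.9],[303.3,236.6]))
if len(P)==2: print('tab tri',tri(P['side'],P['top']))
# corners by hand from zoomed crops
T=lambda p:onz('top',[110+p[0]/2.7,150+p[1]/2.7],.032)[:2]
S=lambda p:onz('side',[190+p[0]/3.7,200+p[1]/3.7],.032)[:2]
for F,Q in((T,[(104,270),(168,88),(328,142),(262,325)]),(S,[(113,324),(307,186),(519,325),(328,503)])):
    W=np.array([F(p) for p in Q]); E=np.roll(W,-1,0)-W; print(W.mean(0),np.linalg.norm(E,axis=1),np.degrees(np.arctan2(E[:,1],E[:,0])))
```

```text
top [192.5 216.9] 0.54 97 [0.538  0.2286 0.044 ]
top scale centre (0.5218607187271118, 0.23815684020519257) size [np.float32(0.13983274), np.float32(0.12723246)] long-yaw 160.62735
top drip_tray centre (0.5015273094177246, 0.014809638261795044) size [np.float32(0.19861008), np.float32(0.15063445)] long-yaw 154.98259
side [266.2 277.7] 0.55 221 [0.5379 0.2363 0.044 ]
side scale centre (0.5154186487197876, 0.24825531244277954) size [np.float32(0.15711743), np.float32(0.13222952)] long-yaw 160.46667
side drip_tray centre (0.49576279520988464, 0.027857571840286255) size [np.float32(0.21107624), np.float32(0.16663037)] long-yaw 154.99341
grip tri [0.519  0.2397 0.0388] scale tri [0.5201 0.2408 0.0012] tray tri [ 0.4985  0.0214 -0.0029]
tab tri [0.5399 0.2308 0.0374]
[0.5215 0.2374] [0.1369 0.1229 0.136  0.1207] [ -19.2631 -109.5723  159.8156   70.8728]
[0.5193 0.2409] [0.1184 0.1369 0.1187 0.1378] [-109.1181  161.2501   71.3392  -18.8946]
```

```bash
cat >> h.py <<'E'
from scipy.spatial.transform import Rotation as Ro
def go(p,yaw):
    """shift/turn in tool axes to TCP p, tool down, jaw axis (tool y) along world yaw (mod 180)"""
    s=ctrl.get_obs(); R=Ro.from_euler('xyz',s['orientation'],degrees=True); best=None
    for k in(0,180):
        a=np.radians(yaw+k); x=np.array([0,0,-1.]); y=np.array([np.cos(a),np.sin(a),0]); T=Ro.from_matrix(np.c_[x,y,np.cross(x,y)])
        print(k,'shift',np.round(R.inv().apply(np.array(p)-s['tool_pos']),4),'turn',np.round((R.inv()*T).as_rotvec(degrees=True),2))
    print('clock',s['clock'],'pos',s['tool_pos'],'F',s['force'],'open',s['opening'],'tool y',R.apply([0,1,0]),'j6',s['joint_pos'][5])
E
python3 -c "
from h import *
go([.517,.2405,.16],-19.3)"
```

```text
0 shift [0.036  0.6554 0.5699] turn [136.22   0.    -0.  ]
180 shift [0.036  0.6554 0.5699] turn [-43.78   0.     0.  ]
clock 1.2 pos [ 0.30556731 -0.60186629  0.19594088] F [0.23027866 0.94832815 0.13584273] open 0.08747590293555524 tool y [-4.52698549e-01  8.91663627e-01  2.49220880e-06] j6 -16.5067058857632
```

>>> {"name": "drive_tool", "arguments": {
  "plan": [
    [[0.0,0.03,0.026],[-3,0,0],1],
    [[0.0,0.06,0.052],[-6,0,0],1],
    [[0.0,0.09,0.078],[-9,0,0],1],
    [[0.0,0.12,0.104],[-12,0,0],1],
    [[0.0,0.15,0.13],[-14,0,0],1],
    [[0.0,0.18,0.156],[-16,0,0],1],
    [[0.0,0.21,0.182],[-18,0,0],1],
    [[0.0,0.24,0.208],[-20,0,0],1],
    [[0.0,0.27,0.234],[-22,0,0],1],
    [[0.0,0.3,0.26],[-24,0,0],1],
    [[0.0,0.33,0.286],[-26,0,0],1],
    [[0.0,0.36,0.312],[-28,0,0],1],
    [[0.0,0.39,0.338],[-30,0,0],1],
    [[0.0,0.42,0.364],[-32,0,0],1],
    [[0.0,0.45,0.39],[-34,0,0],1],
    [[0.0,0.48,0.416],[-36,0,0],1],
    [[0.0,0.51,0.442],[-38,0,0],1],
    [[0.0,0.54,0.468],[-40,0,0],1],
    [[0.0,0.57,0.494],[-42,0,0],1],
    [[0.0,0.6,0.52],[-43.8,0,0],1]
  ]
}}

```text
clock: 2.87
tool_pos: [0.4977, 0.1707, 0.1963]
orientation: [-34.8, 89.9, 36.1]
force: [1.4, -0.5, 0.7]
opening: 0.0876
```

```bash
python3 -c "
from h import *
go([.517,.2405,.10],-19.3)"
```

```text
0 shift [0.0964 0.0047 0.0722] turn [-1.7985e+02 -5.0000e-02  7.0000e-02]
180 shift [0.0964 0.0047 0.0722] turn [0.15 0.04 0.03]
clock 2.8667 pos [0.49765486 0.17072534 0.19634968] F [ 1.42897973 -0.4967152   0.7002159 ] open 0.08759150152302089 tool y [-9.44640835e-01  3.28105812e-01 -5.18371897e-04] j6 -59.473863588876775
```

>>> {"name": "drive_tool", "arguments": {
  "plan": [
    [[0.02,0.0,0.03],[0,0,0],1],
    [[0.04,0.003,0.055],[0,0,0],1],
    [[0.06,0.005,0.072],[0,0,0],1],
    [[0.08,0.005,0.072],[0,0,0],1],
    [[0.095,0.005,0.072],[0.1,0,0],1],
    [[0.096,0.005,0.072],[0.1,0,0],1],
    [[0.096,0.005,0.072],[0.1,0,0],1]
  ]
}}

```text
clock: 3.45
tool_pos: [0.5163, 0.2401, 0.0999]
orientation: [171.9, 89.9, -117.3]
force: [-0.1, 0.7, 0.9]
opening: 0.0878
```

Run:
```python
from h import *
im=ctrl.snapshot('side'); a=im[170:350,190:390]
cv2.imwrite('pics/c3.png',cv2.resize(a,None,fx=3.2,fy=3.2,interpolation=cv2.INTER_CUBIC))
go([.517,.2405,.035],-19.3)
for r in ctrl.landmark_of('side','cover_grip')[:2]: print(r)
```

```text
0 shift [ 0.066   0.0001 -0.    ] turn [-1.7994e+02 -9.0000e-02  7.0000e-02]
180 shift [ 0.066   0.0001 -0.    ] turn [0.06 0.04 0.06]
clock 3.5 pos [0.51698742 0.24045801 0.10103672] F [-0.39786702 -0.086663    0.17386109] open 0.08806541481731095 tool y [-0.94414889  0.32951766 -0.0009868 ] j6 -63.88665311482023
{'pixel': [275.4, 286.1], 'confidence': 0.9}
```

View pics/c3.png

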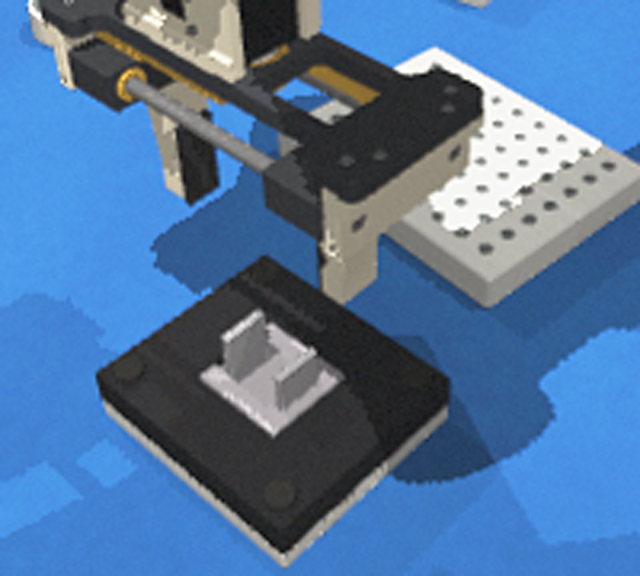

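>>> {"name": "drive_tool", "arguments": {
  "plan": [
    [[0.02,0.0,0.0],[0,0,0],1],
    [[0.04,0,0],[0,0,0],0.9],
    [[0.055,0,0],[0,0,0],0.8],
    [[0.062,0,0],[0,0,0],0.7],
    [[0.065,0,0],[0,0,0],0.62],
    [[0.065,0,0],[0,0,0],0.62],
    [[0.065,0,0],[0,0,0],0.62],
    [[0.065,0,0],[0,0,0],0.62]
  ]
}}

```text
clock: 4.22
tool_pos: [0.5182, 0.2413, 0.0379]
orientation: [-36.4, 89.7, 34.3]
force: [-0.0, -0.8, 1.0]
opening: 0.0549
```

Run:
```python
from h import *
im=ctrl.snapshot('side'); a=im[220:350,210:370]
cv2.imwrite('pics/c4.png',cv2.resize(a,None,fx=4.5,fy=4.5,interpolation=cv2.INTER_CUBIC))
go([.517,.2405,.035],-19.3)
```

```text
0 shift [ 0.0028  0.0008 -0.0011] turn [-179.94   -0.23    0.32]
180 shift [ 0.0028  0.0008 -0.0011] turn [0.06 0.2  0.15]
clock 4.2667 pos [0.51812034 0.24127006 0.03778159] F [0.72934621 0.4896084  0.77588036] open 0.05428731150762765 tool y [-0.94415314  0.32949683 -0.00258536] j6 -63.89000610260784
```

View pics/c4.png

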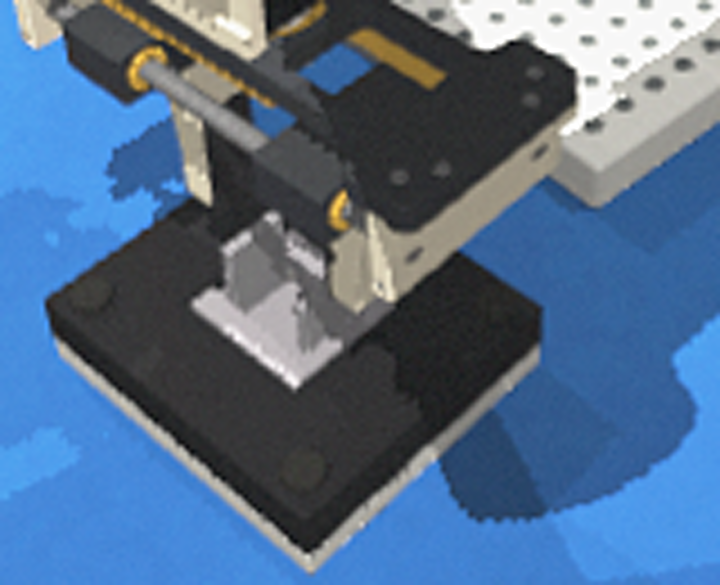

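Run:
```python
from h import *
s=ctrl.get_obs(); p=s['tool_pos']; R=Ro.from_euler('xyz',s['orientation'],degrees=True); y=R.apply([0,1,0]); 
c=lambda X:np.round((proj('side',X)-[210,220])*4.5).astype(int).tolist()
z=R.apply([0,0,1])
for sg in(1,-1):
    print('tip corners inner',c([p+sg*.0272*y+w*z for w in(-.0095,.0095)]),'outer',c([p+sg*.048*y+w*z for w in(-.0095,.0095)]))
a=np.radians(-19.3); ex=np.array([np.cos(a),np.sin(a),0]); ey=np.array([-ex[1],ex[0],0]); o=np.array([.5205,.2395,0])
for n,k in(('tab',.0195),('rigid',-.0195)):
    print(n,'top',c([o+ex*k+ey*w+[0,0,.056] for w in(-.013,.013)]),'base',c([o+ex*k+ey*w+[0,0,.032] for w in(-.013,.013)]))
print('cap',c([o+ex*i*.028+ey*j*.025+[0,0,.032] for i,j in((1,1),(1,-1),(-1,-1),(-1,1))]),z)
```

```text
tip corners inner [[367, 320], [329, 351]] outer [[409, 350], [371, 383]]
tip corners inner [[264, 245], [226, 273]] outer [[228, 218], [189, 246]]
tab top [[278, 211], [225, 250]] base [[283, 255], [231, 295]]
rigid top [[353, 263], [300, 306]] base [[356, 308], [304, 351]]
cap [[191, 302], [291, 227], [395, 301], [296, 384]] [0.32948718 0.94415336 0.00355353]
```

Run:
```python
from h import *
im=cv2.imread('pics/c3.png')
s=ctrl.get_obs(); R=Ro.from_euler('xyz',s['orientation'],degrees=True); y=R.apply([0,1,0]); z=R.apply([0,0,1])
p=np.array([.51699,.24046,.10104])
c=lambda X:np.round((proj('side',X)-[190,170])*3.2).astype(int).tolist()
for sg in(1,-1): print(c([p+sg*.044*y+w*z for w in(-.0095,.0095)]),c([p+sg*.065*y+w*z for w in(-.0095,.0095)]))
im=ctrl.snapshot('top'); a=im[150:290,120:280]
cv2.imwrite('pics/c5.png',cv2.resize(a,None,fx=4,fy=4,interpolation=cv2.INTER_CUBIC))
t=lambda X:np.round((proj('top',X)-[120,150])*4).astype(int).tolist()
p=s['tool_pos']
for h in(0,.03):
  for sg in(1,-1): print('top',h,t([p+sg*.0272*y+w*z+[0,0,h] for w in(-.0095,.0095)]),t([p+sg*.048*y+w*z+[0,0,h] for w in(-.0095,.0095)]))
B=p+np.array([0,0,.066]); print('body',t([B+i*.0965*y+j*.039*z for i,j in((1,1),(1,-1),(-1,-1),(-1,1))]))
```

```text
[[348, 315], [319, 338]] [[381, 337], [352, 361]]
[[222, 230], [193, 250]] [[195, 212], [166, 231]]
top 0 [[266, 372], [229, 359]] [[252, 414], [215, 401]]
top 0 [[304, 263], [267, 250]] [[319, 221], [282, 209]]
top 0.03 [[249, 370], [211, 356]] [[234, 413], [196, 399]]
top 0.03 [[288, 257], [250, 244]] [[303, 214], [265, 201]]
body [[76, 480], [238, 539], [382, 121], [220, 68]]
```

View pics/c5.png

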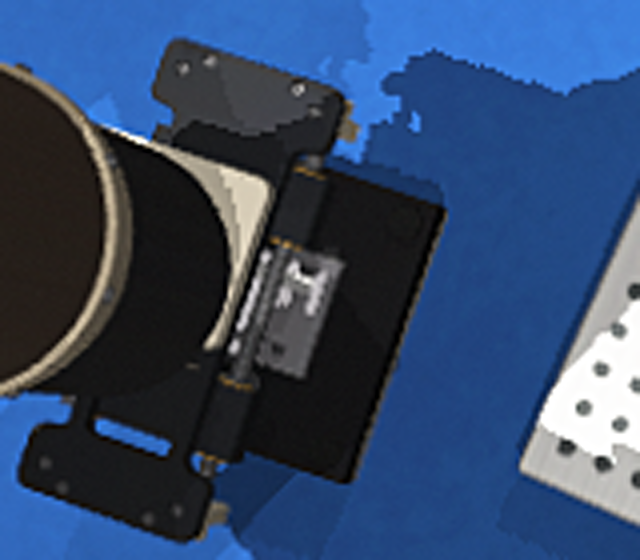

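The picture shows the fingertips ending higher than the reported TCP puts them, by about 25–30 mm on screen. The ribs project where I expect. I'll test this with a careful descent while watching the force.

>>> {"name": "drive_tool", "arguments": {
  "plan": [
    [[0.001,0.0,0.0],[0,0,0],0.62],
    [[0.002,0,0],[0,0,0],0.62],
    [[0.004,0,0],[0,0,0],0.62],
    [[0.005,0,0],[0,0,0],0.62]
  ]
}}

```text
clock: 4.65
tool_pos: [0.5179, 0.2412, 0.0324]
orientation: [-35.1, 89.8, 35.6]
force: [0.5, -0.1, 0.1]
opening: 0.0542
```

Run:
```python
from h import *
im=ctrl.snapshot('side'); s=ctrl.get_obs(); R=Ro.from_euler('xyz',s['orientation'],degrees=True); p=s['tool_pos']
print(p,s['force'],s['opening'])
big=cv2.resize(im[200:330,200:370],None,fx=4.6,fy=4.6,interpolation=cv2.INTER_CUBIC)
big=np.clip(big.astype(float)*1.6+20,0,255).astype(np.uint8)
for h,col in((0,(0,0,255)),(.019,(0,255,255)),(.03,(0,255,0))):
  for sg in(1,-1):
    q=[p+R.apply([-h,sg*a,b]) for a,b in((s['opening']/2,-.0095),(s['opening']/2,.0095),(.021+s['opening']/2,.0095),(.021+s['opening']/2,-.0095))]
    cv2.polylines(big,[np.int32((proj('side',q)-[200,200])*4.6)],True,col,1)
cv2.imwrite('pics/c6.png',big)
```

```text
[0.51777305 0.24105623 0.03217227] [-0.16105791 -0.8330858  -0.16691909] 0.05437752064505549
```

View pics/c6.png

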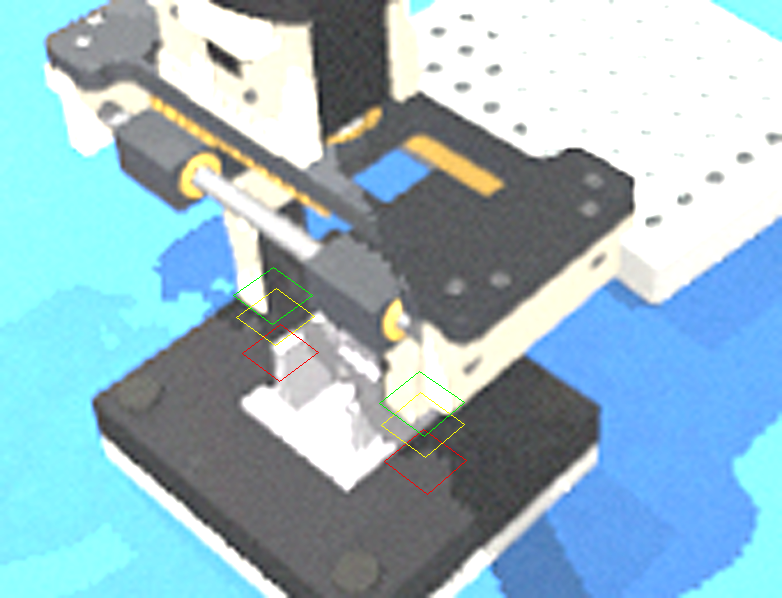

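Neither finger reaches the red boxes, which mark the reported tips. They end near the green boxes, about 30 mm higher, and no force shows at a reported z of 0.032. I'll check the offset value and probe further in small guarded steps.

>>> {"name": "drive_tool", "arguments": {
  "plan": [
    [[0.001,0.0,0.0],[0,0,0],0.62],
    [[0.002,0,0],[0,0,0],0.62],
    [[0.003,0,0],[0,0,0],0.62],
    [[0.003,0,0],[0,0,0],0.62]
  ]
}}

```text
clock: 5.03
tool_pos: [0.5176, 0.2409, 0.0289]
orientation: [-36.9, 89.8, 33.8]
force: [-0.9, 1.2, 0.5]
opening: 0.0543
```

Run:
```python
from h import *
print(ctrl.grip_point_offset); s=ctrl.get_obs(); print(s['tool_pos'],s['force'],s['moment'],s['joint_pos'],s['tau'])
```

```text
0.0188
[0.51764351 0.24094154 0.02887873] [-0.90317642  1.16402294  0.5192942 ] [ 0.0166665   0.08144725 -0.00188619] [ 4.46138077e+01  2.01245767e+01 -2.46051402e+01  4.71089147e-02
 -4.50949160e+01 -6.38917068e+01] [ 1.65961945e-02 -5.04932642e+01  2.21630019e+01  5.30309737e+00
  5.37562664e-03  6.30127251e-04]
```

>>> {"name": "drive_tool", "arguments": {
  "plan": [
    [[0.0,0.0,0.0],[0,0,0],0.85],
    [[0.0,0,0],[0,0,0],0.85],
    [[0.0,0,0],[0,0,0],0.85],
    [[0.002,0,0],[0,0,0],0.85],
    [[0.004,0,0],[0,0,0],0.85],
    [[0.006,0,0],[0,0,0],0.85],
    [[0.008,0,0],[0,0,0],0.85],
    [[0.01,0,0],[0,0,0],0.85],
    [[0.01,0,0],[0,0,0],0.85]
  ]
}}

```text
clock: 5.78
tool_pos: [0.5174, 0.2407, 0.0183]
orientation: [-38.9, 89.9, 31.9]
force: [-0.3, 0.2, 0.3]
opening: 0.0745
```

>>> {"name": "drive_tool", "arguments": {
  "plan": [
    [[0.002,0,0],[0,0,0],0.85],
    [[0.004,0,0],[0,0,0],0.85],
    [[0.006,0,0],[0,0,0],0.85],
    [[0.008,0,0],[0,0,0],0.85],
    [[0.008,0,0],[0,0,0],0.85]
  ]
}}

```text
clock: 6.2
tool_pos: [0.5172, 0.2406, 0.0098]
orientation: [-40.8, 89.9, 30.0]
force: [-0.2, 0.2, 0.0]
opening: 0.0745
```

Run:
```python
from h import *
im=ctrl.snapshot('side'); s=ctrl.get_obs(); R=Ro.from_euler('xyz',s['orientation'],degrees=True); p=s['tool_pos']
print(p,s['force'],s['opening'])
big=cv2.resize(im[200:330,200:370],None,fx=4.6,fy=4.6,interpolation=cv2.INTER_CUBIC)
big=np.clip(big.astype(float)*1.6+20,0,255).astype(np.uint8)
for h,col in((.024,(0,255,255)),(.03,(0,255,0))):
  for sg in(1,-1):
    q=[p+R.apply([-h,sg*a,b]) for a,b in((s['opening']/2,-.0095),(s['opening']/2,.0095),(.021+s['opening']/2,.0095),(.021+s['opening']/2,-.0095))]
    cv2.polylines(big,[np.int32((proj('side',q)-[200,200])*4.6)],True,col,1)
cv2.imwrite('pics/c7.png',big)
```

```text
[0.51727395 0.24062032 0.01001526] [0.44397015 0.84639676 0.27186821] 0.07483855444576391
```

View pics/c7.png

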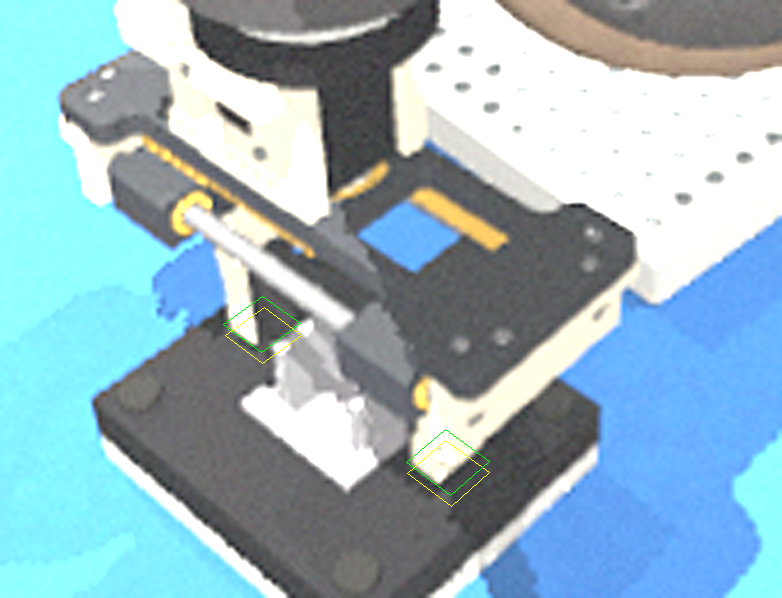

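Picture: the tips are now at (240,333) and (425,470), straddling the ribs, about 32 mm above the reported TCP. So the true tip z is about 0.042, and I'll go down 6 mm more.

>>> {"name": "drive_tool", "arguments": {
  "plan": [
    [[0.002,0,0],[0,0,0],0.8],
    [[0.004,0,0],[0,0,0],0.7],
    [[0.006,0,0],[0,0,0],0.6],
    [[0.006,0,0],[0,0,0],0.55],
    [[0.006,0,0],[0,0,0],0.5],
    [[0.006,0,0],[0,0,0],0.48]
  ]
}}

```text
clock: 6.75
tool_pos: [0.5175, 0.2404, 0.0041]
orientation: [-53.4, 89.9, 17.4]
force: [2.4, -2.7, -0.7]
opening: 0.0443
```

>>> {"name": "drive_tool", "arguments": {
  "plan": [
    [[0,0,0],[0,0,0],0.44],
    [[0,0,0],[0,0,0],0.4],
    [[0,0,0],[0,0,0],0.36],
    [[0,0,0],[0,0,0],0.3],
    [[0,0,0],[0,0,0],0.2],
    [[0,0,0],[0,0,0],0.2]
  ]
}}

```text
clock: 7.25
tool_pos: [0.5174, 0.2405, 0.0042]
orientation: [-51.0, 89.9, 19.8]
force: [-0.3, 0.1, 1.8]
opening: 0.0359
```

>>> {"name": "drive_tool", "arguments": {
  "plan": [
    [[0,0,0],[0,0,0],0],
    [[0,0,0],[0,0,0],0],
    [[-0.003,0,0],[0,0,0],0],
    [[-0.006,0,0],[0,0,0],0],
    [[-0.01,0,0],[0,0,0],0],
    [[-0.015,0,0],[0,0,0],0],
    [[-0.02,0,0],[0,0,0],0],
    [[-0.026,0,0],[0,0,0],0],
    [[-0.032,0,0],[0,0,0],0],
    [[-0.04,0,0],[0,0,0],0],
    [[-0.05,0,0],[0,0,0],0],
    [[-0.06,0,0],[0,0,0],0],
    [[-0.07,0,0],[0,0,0],0],
    [[-0.07,0,0],[0,0,0],0]
  ]
}}

```text
clock: 8.42
tool_pos: [0.5186, 0.2414, 0.077]
orientation: [-39.9, 89.7, 30.9]
force: [-0.3, -0.3, -0.2]
opening: 0.0358
```

Run:
```python
from h import *
im=ctrl.snapshot('side'); cv2.imwrite('pics/c8.png',cv2.resize(im[180:340,190:400],None,fx=3.6,fy=3.6,interpolation=cv2.INTER_CUBIC))
r=ctrl.landmark_of('side','cover_grip'); print(r)
if r: print(onz('side',r[0]['pixel'],.114))
go([.4965,.024,.074],-25)
```

```text
[{'pixel': [270.9, 252.5], 'confidence': 0.87}]
[0.51946002 0.24320108 0.114     ]
0 shift [ 0.0004 -0.0516 -0.2116] turn [-1.7425e+02 -1.6000e-01  2.3000e-01]
180 shift [ 0.0004 -0.0516 -0.2116] turn [5.75 0.15 0.11]
clock 8.5167 pos [0.51754889 0.24076401 0.07482704] F [-0.01360115 -0.49864767 -1.45314976] open 0.03593313254308251 tool y [-0.94410339  0.32964355 -0.00197902] j6 -63.887469134309924
```

View pics/c8.png

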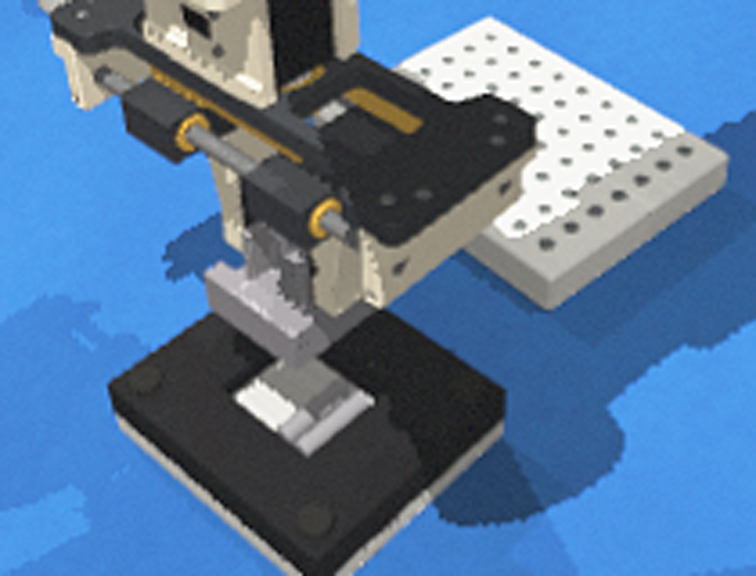

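The cover is up and held at (262,300) in the crop, with the scale's pocket empty below it. Next I'll carry it over the tray.

>>> {"name": "drive_tool", "arguments": {
  "plan": [
    [[0,-0.003,-0.01],[0.5,0,0],0],
    [[0,-0.008,-0.03],[1,0,0],0],
    [[0,-0.014,-0.055],[2,0,0],0],
    [[0,-0.021,-0.08],[3,0,0],0],
    [[0,-0.028,-0.105],[4,0,0],0],
    [[0,-0.034,-0.13],[5,0,0],0],
    [[0,-0.041,-0.155],[5.7,0,0],0],
    [[0,-0.047,-0.18],[5.7,0,0],0],
    [[0,-0.052,-0.2],[5.7,0,0],0],
    [[0,-0.055,-0.21],[5.7,0,0],0],
    [[0.01,-0.055,-0.2145],[5.7,0,0],0],
    [[0.02,-0.055,-0.2145],[5.7,0,0],0],
    [[0.03,-0.055,-0.2145],[5.7,0,0],0],
    [[0.04,-0.055,-0.2145],[5.7,0,0],0],
    [[0.046,-0.055,-0.2145],[5.7,0,0],0],
    [[0.048,-0.055,-0.2145],[5.7,0,0],0],
    [[0.048,-0.055,-0.2145],[5.7,0,0],0]
  ]
}}

```text
clock: 9.93
tool_pos: [0.4985, 0.0204, 0.0255]
orientation: [-23.0, 89.9, 42.1]
force: [0.3, 1.0, -0.3]
opening: 0.0357
```

Run:
```python
from h import *
im=ctrl.snapshot('side'); cv2.imwrite('pics/c9.png',cv2.resize(im[130:290,250:450],None,fx=3.6,fy=3.6,interpolation=cv2.INTER_CUBIC))
go([.499,.020,.018],-25)
```

```text
0 shift [ 0.0081 -0.0003 -0.0004] turn [-1.7991e+02 -1.1000e-01  1.8000e-01]
180 shift [ 0.0081 -0.0003 -0.0004] turn [0.09 0.11 0.07]
clock 9.9833 pos [0.49884806 0.0204603  0.02608029] F [ 0.06293218  0.76059519 -0.62144631] open 0.03602737636075193 tool y [-0.90699596  0.42113746 -0.00125305] j6 -49.81006878461743
```

View pics/c9.png

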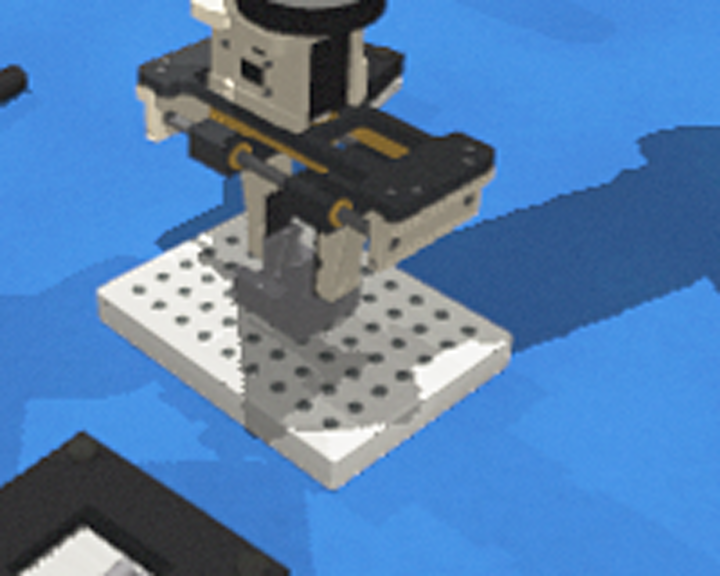

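The cover is over the middle of the tray at (300,290) in the crop, held level. I'll lower it in 1–2 mm rows to just touch.

>>> {"name": "drive_tool", "arguments": {
  "plan": [
    [[0.002,0,0],[0,0,0],0],
    [[0.004,0,0],[0,0,0],0],
    [[0.006,0,0],[0,0,0],0],
    [[0.007,0,0],[0,0,0],0],
    [[0.008,0,0],[0,0,0],0],
    [[0.008,0,0],[0,0,0],0]
  ]
}}

```text
clock: 10.48
tool_pos: [0.4988, 0.0204, 0.0179]
orientation: [-31.7, 89.9, 33.4]
force: [0.6, -0.5, -0.4]
opening: 0.0358
```

>>> {"name": "drive_tool", "arguments": {
  "plan": [
    [[0.0005,0,0],[0,0,0],0],
    [[0.001,0,0],[0,0,0],0],
    [[0.0015,0,0],[0,0,0],0],
    [[0.0015,0,0],[0,0,0],0]
  ]
}}

```text
clock: 10.82
tool_pos: [0.4988, 0.0204, 0.0171]
orientation: [-36.2, 89.9, 28.9]
force: [-2.8, 1.3, 7.8]
opening: 0.0361
```

Contact, 7.8 N upward. Now I'll open wide and go straight up.

>>> {"name": "drive_tool", "arguments": {
  "plan": [
    [[0,0,0],[0,0,0],0.5],
    [[0,0,0],[0,0,0],0.6],
    [[0,0,0],[0,0,0],0.8],
    [[0,0,0],[0,0,0],0.9],
    [[0,0,0],[0,0,0],0.9],
    [[-0.005,0,0],[0,0,0],0.9],
    [[-0.02,0,0],[0,0,0],0.9],
    [[-0.045,0,0],[0,0,0],0.9],
    [[-0.075,0,0],[0,0,0],0.9],
    [[-0.105,0,0],[0,0,0],0.9],
    [[-0.13,0,0],[0,0,0],0.9],
    [[-0.15,0,0],[0,0,0],0.9],
    [[-0.15,0,0],[0,0,0],0.9]
  ]
}}

```text
clock: 11.9
tool_pos: [0.5011, 0.0208, 0.1721]
orientation: [-47.3, 89.4, 17.9]
force: [0.7, 0.3, -0.6]
opening: 0.0789
```

Run:
```python
from h import *
im=ctrl.snapshot('side'); cv2.imwrite('pics/c10.png',cv2.resize(im[130:290,250:450],None,fx=3.6,fy=3.6,interpolation=cv2.INTER_CUBIC))
r=ctrl.landmark_of('side','cover_grip'); print(r)
if r:
    w=onz('side',r[0]['pixel'],.057); d=w[:2]-[.499,.020]; a=np.radians(-25); print(w,'in tray',d@[np.cos(a),np.sin(a)],d@[-np.sin(a),np.cos(a)])
s=ctrl.get_obs(); print(s['clock'],s['tool_pos'],s['force'],s['opening'])
```

```text
[{'pixel': [336.0, 204.9], 'confidence': 0.55}]
[0.49382113 0.01780858 0.057     ] in tray -0.003767515327845586 -0.004174787210524354
12.0 [0.49888583 0.02049455 0.16814677] [ 0.30487132 -0.19447594 -0.48482   ] 0.07883597901470482
```

View pics/c10.png

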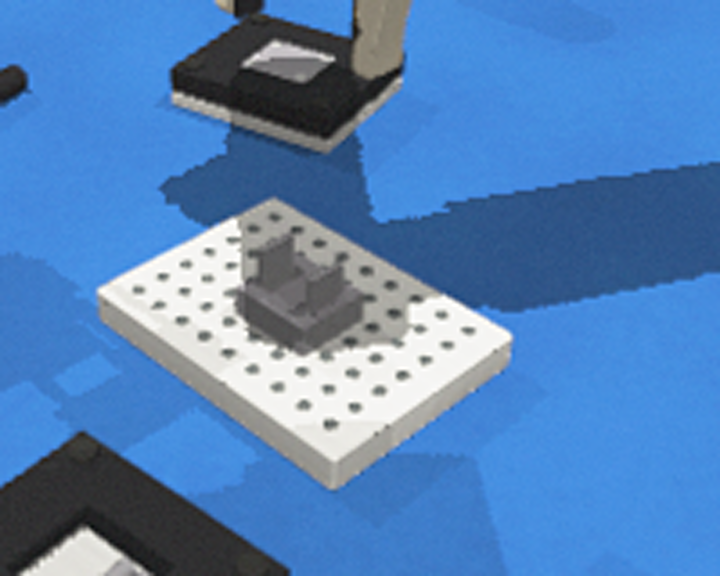

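The cover stands upright and free near the tray's centre, at (302,300) in the crop. The tab has sprung back and the gripper is well clear. Handing in.

```bash
python3 -c "
from plant import ctrl
print(ctrl.close_job())"
```

```text
the job is handed in; nothing more can be done
None
```

I squeezed the tab with the cover seated, lifted the cover straight out, set it on the drip tray and let go. The job was handed in at about 12 s of the 42 s allowed; it reports no verdict.

**Last checks:**
- **Position:** the final picture shows the cover upright, wholly on the tray and released. Its grip point measures about 4 mm from the tray's centre in both axes.
- **Tab:** the jaws read 35.9 mm while holding, close to the 37 mm expected with the tab fully pressed. After release the tab looks sprung back in the picture; I did not measure it.
- **Contact:** the cover touched down with about 8 N. The gripper then rose about 150 mm clear, with the tool force back near zero.

**One check disagreed:** the fingertips in the pictures were about 32 mm higher than the reported tool position. I trusted the pictures and went down in small steps watching the force. The grasp was made at a reported height of 4 mm, which would have been inside the scale if the reading were right. The grip and the touchdown on the tray both fitted the pictures.

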